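Racking machined plates from the drying easels

ROBOT

A 7-joint arm with a two-finger parallel gripper is mounted at the origin on the work surface. World frame = base frame: x ahead of the robot, y to its left, z up, the work surface at z = 0. Lengths are in m, angles in rad, forces in N, time in s.
With the tool pointing down it reaches from about 0.425 to 1.025 m from the base axis. Payload 9.4 kg.
Tool frame: the origin (TCP) lies midway between the tips of the shut fingers; the grasp point (between the pads) lies 19 mm behind it; z points along the fingers, y is the direction in which the jaws open and shut (so a half turn about z gives the same grasp; the last joint's range is limited). The gripper opens to 93 mm and grips with 3 to 60 N. Pads are 15 mm wide; open, the fingers measure 128 mm over their backs; the gripper's body (75 mm by 188 mm) begins 65 mm behind the grasp point.
Start: joints at [1.244, 0.599, -0.003, 1.599, 0.002, 0.943, -0.08], TCP at [0.179, -0.702, 0.219] pointing down, gripper open.
Joint ranges: [-2.57, 2.57], [-0.35, 1.97], [-1.29, 1.29], [0.11, 2.56], [-1.05, 4.19], [0.11, 1.86], [-2.63, 2.63]. Speed limits (rad/s): [2.22, 2.22, 3.01, 3.01, 3.14, 3.14, 3.14].

INTERFACE

Orientations are given as a unit quaternion [x, y, z, w].
In Python, from cell import arm, jaws, capture, calibration, get_clock, get_q, get_joint_vel, get_joint_efforts, get_position, get_orientation, get_contact_force, get_torque, get_width gives the robot as it stands. Calls block until the motion is done:
- arm.move_ptp(position, orientation): joint-space move of the TCP to a pose.
- arm.line_to(position, frame=None, feed=0.15, guard=None): straight line of the TCP; frame=None keeps the orientation; feed is the mean speed in m/s. With guard (N) it stops when the force on the tool has changed by that much, and returns True; else False.
- arm.goto_joints(angles): joint-space move.
- jaws.gripper_to(opening, squeeze=None): finger opening in m; squeeze is the grip in N (None keeps the last); returns when the fingers have stopped.
- arm.pause(seconds).
- arm.ik(position, orientation): joint angles nearest the present ones, or None.
- capture(name): name is "scene" or "top" or "wrist"; returns the picture (420x560x3 uint8, blue, green, red); there is no depth.
- calibration(name): a dict with "fovy" (degrees; the focal length in pixels is half the picture's height over the tangent of half this angle, whatever the lens; pixels are square), "cx", "cy" (the principal point, pixels), "k1" (the pictures are not rectified: a ray, as slopes to the right and down, at radius r is drawn at 1 + k1 r^2 times it, then the intrinsics apply), "R" (3x3) and "t" (3): a world point X has camera coordinates R X + t. Camera axes: x right, y down, z forward; pixel columns grow to the right and rows downward; lengths in m; the calibration is good to about 2 mm. A picture is of the moment at which its call begins: read the wrist's pose just before it. calibration takes no time and is no camera call; for the wrist camera it gives the pose at the moment of the call.
A pose or a line that the arm cannot do raises arm.PlanningError and nothing moves.
- arm.job_done(): hands the job in, once; it reports no verdict.
Readings, each from a call of its own:
- get_clock(): time.
- get_q(): joint angles.
- get_joint_vel(): joint speeds.
- get_joint_efforts(): joint torques, N m.
- get_position(): TCP position.
- get_orientation(): TCP orientation.
- get_contact_force(): force on the tool from outside, world axes, zero at the start.
- get_torque(): the same for the moment, N m.
- get_width(): finger opening in m.
Only numpy, scipy, OpenCV 4.12 (cv2) and the standard library are available. Lean on these libraries where they do the work, as an engineer would, in place of code of your own. Each camera call takes 0.05 s, during which the arm holds its last target. There are 200 camera calls.

TASK

Two machined aluminium plates of different thickness lean in drying easels after washing. Draw each plate out along its slope and stand it upright on its long edge in the slot of the slate-blue rack that fits its thickness - thick plate in the wide slot, thin plate in the narrow one - fully down and not sticking out past the rack's ends. Lower the plates in rather than dropping them, and leave the other things on the bench where they are.

Things in the scene. Friction and masses are not known exactly. Their poses are not given: they have to be found in the camera images.
- thick_plate: the thicker of the two machined bare aluminium plates: 120 mm long (its y), 100 mm high (its z), 18 mm thick (its x), six dark bolt holes through it. Origin at the plate's centre. It starts on its 120 mm edge in its easel, leaning 32 degrees (0.56 rad) from upright, top edge towards the easel's -x side (roughly towards the robot)
- thin_plate: the thinner of the two machined bare aluminium plates: 120 mm long (its y), 100 mm high (its z), 10 mm thick (its x), six dark bolt holes through it. Origin at the plate's centre. It starts on its 120 mm edge in its easel, leaning 32 degrees (0.56 rad) from upright, top edge towards the easel's -x side (roughly towards the robot)
- easel_thick: the fixed slate-blue drying easel that holds the thick plate, 115 mm deep, 100 mm wide. Origin under the nook where the plate's lower back edge rests, on the table; the nook is 30 mm up. The plate leans on a back board that reaches 45 mm up the plate's face; two front lips (22 mm up the plate, 3 mm clear of it) trap its foot, so that it comes out only along its own slope
- easel_thin: the fixed slate-blue drying easel that holds the thin plate, 115 mm deep, 100 mm wide. Origin under the nook where the plate's lower back edge rests, on the table; the nook is 30 mm up. The plate leans on a back board that reaches 45 mm up the plate's face; two front lips (22 mm up the plate, 3 mm clear of it) trap its foot, so that it comes out only along its own slope
- slot_wide: the wide slot of the slate-blue rack, fixed: a channel for the thick plate, 21 mm wide (along its x), 150 mm long (along its y), ends open. Origin under the middle of the slot, 10 mm above the table; its white floor is at z = 10 mm, straight walls to 40 mm, flared lips (7 mm wider on each side) up to 51 mm. A plate fully down has its centre at z = 60 mm
- slot_narrow: the narrow slot of the slate-blue rack, fixed: a channel for the thin plate, 13 mm wide (along its x), 150 mm long (along its y), ends open. Origin under the middle of the slot, 10 mm above the table; its white floor is at z = 10 mm, straight walls to 40 mm, flared lips (7 mm wider on each side) up to 51 mm. A plate fully down has its centre at z = 60 mm
- rack: the rack's fixed slate-blue base plate, 155 mm (x) by 150 mm (y), 10 mm thick, that carries the two slots side by side, 72 mm apart along its x, in either order. Origin under its centre
- spray_can: bystander: white spray can, 58 mm across, 145 mm tall, loose; origin under its centre
- mug: bystander: blue mug, 80 mm across, 95 mm tall, loose; origin under its centre
- carton: bystander: cardboard carton, 70 x 100 x 45 mm, loose; origin under its centre
Not all that is in view belongs to the job. What is shaped like the thick_plate but brown or yellow is not meant.

How it is judged:
At the end, for the whole second after the job is handed in: Each plate still in its own slot, on its long edge: centre within 8 mm across and 18 mm along the slot, 52 to 65 mm high in its frame (60 = fully down), within 0.16 rad of upright and 0.2 rad of the slot, either way round; the bystanders within 30 mm of their starts (x of thick_plate in the frame of slot_wide between -0.008 and 0.008 m and y of thick_plate in the frame of slot_wide between -0.018 and 0.018 m and z of thick_plate in the frame of slot_wide between 0.052 and 0.065 m and angle between the z axis of thick_plate and the z axis of slot_wide, either way round below 0.16 rad and angle between the x axis of thick_plate and the x axis of slot_wide, either way round below 0.2 rad and linear speed of each of thick_plate, thin_plate below 0.05 m/s and angular speed of each of thick_plate, thin_plate below 0.4 rad/s and x of thin_plate in the frame of slot_narrow between -0.008 and 0.008 m and y of thin_plate in the frame of slot_narrow between -0.018 and 0.018 m and z of thin_plate in the frame of slot_narrow between 0.052 and 0.065 m and angle between the z axis of thin_plate and the z axis of slot_narrow, either way round below 0.16 rad and angle between the x axis of thin_plate and the x axis of slot_narrow, either way round below 0.2 rad and distance of each of spray_can, mug, carton from where it was at the start of the episode below 0.03 m); the robot touches nothing.
It fails at once if a plate is dropped: it moves faster than 0.6 m/s (a fall of 18 mm) with no finger on it ((linear speed of thick_plate above 0.6 m/s and contact force between thick_plate and the fingers below 0.05 N) or (linear speed of thin_plate above 0.6 m/s and contact force between thin_plate and the fingers below 0.05 N)).
It fails at once if the spray can, mug or carton is moved by more than 30 mm (distance of any of spray_can, mug, carton from where it was at the start of the episode above 0.03 m).
It also fails if it takes over 64 s, if anything falls off the work surface, if the arm or the gripper's body presses on something with over 40 N, if the wrist force passes 120 N, or if a joint passes its speed limit or range.

## Working session

There is one attempt and no reset: what is moved stays moved. The work goes in short steps, each a Python script; the robot and the scene stay as the last script left them, time stands still between calls to the robot, and variables do not carry over. Pictures are saved under pics/ and viewed, about 8 in all and at most 12, crops included, and the job is handed in when it is done.

```bash
mkdir -p pics; ls; python3 - <<'E'
from cell import *
import cv2
for n in ("scene","top"):
    im=capture(n); cv2.imwrite(f"pics/{n}0.png",im); c=calibration(n); print(n,{k:(v if not hasattr(v,'round') else v) for k,v in c.items()})
print(get_clock(),get_orientation(),get_position())
E
```

```text
pics
scene {'fovy': 46.0968813051102, 'cx': 283.8638421752406, 'cy': 209.5033067913695, 'k1': -0.05289461856549734, 'R': array([[-0.60660451,  0.79499178,  0.00436371],
       [ 0.68121692,  0.52260463, -0.51266743],
       [-0.40984689, -0.30801374, -0.85857618]]), 't': array([ 0.26414028, -0.37869977,  1.7008098 ])}
top {'fovy': 48.39179272105569, 'cx': 276.6312361878087, 'cy': 215.65903689787805, 'k1': -0.026106708554315742, 'R': array([[-0.01456118, -0.99987717,  0.0057988 ],
       [-0.99123262,  0.01367312, -0.13141892],
       [ 0.13132349, -0.00766157, -0.99130996]]), 't': array([0.06461425, 0.52820591, 1.29557297])}
0.1 [ 9.92207695e-01  1.24592930e-01 -1.54691153e-04 -6.83560092e-04] [ 0.17910273 -0.7020888   0.21783963]
```

View pics/scene0.png

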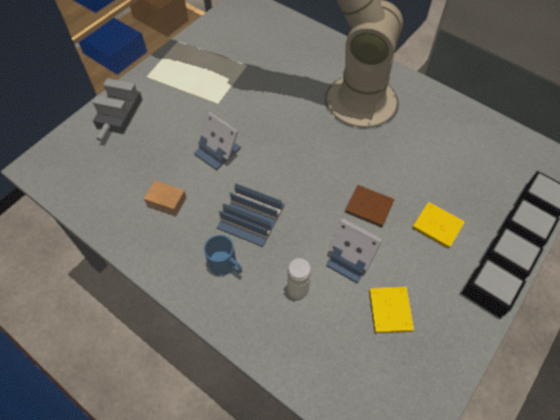

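View pics/top0.png

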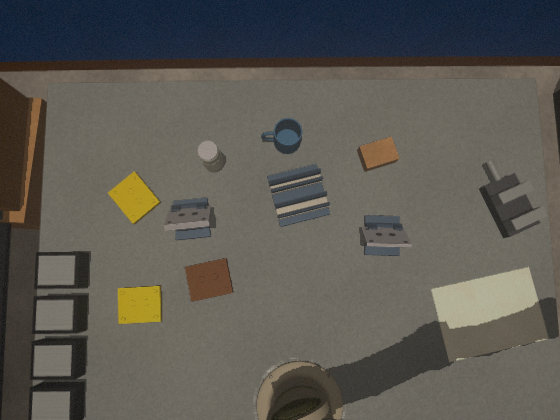

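The scene shows two aluminium plates in easels: in the top view, A is at (188,218) on the robot's left and B at (386,233) on its right. The rack is at (298,195), the mug at (287,135), the can at (210,155) and the carton at (379,153). Lookalikes to ignore are the yellow plates at (133,197) and (139,305) and the brown one at (208,279).

```bash
cat > h.py <<'E'
import numpy as np, cv2
from cell import *
from scipy.spatial.transform import Rotation as Rn
def K(c):
    f=210/np.tan(np.radians(c["fovy"])/2); return f
def ray(c,u,v):
    f=K(c); d=np.array([(u-c["cx"])/f,(v-c["cy"])/f]); s=d.copy()
    for _ in range(20): s=d/(1+c["k1"]*(s@s))
    R=np.array(c["R"]); o=-R.T@np.array(c["t"]); w=R.T@np.array([s[0],s[1],1.]); return o,w
def onplane(c,u,v,z):
    o,w=ray(c,u,v); return o+w*(z-o[2])/w[2]
def proj(c,X):
    p=np.array(c["R"])@np.asarray(X)+np.array(c["t"]); s=p[:2]/p[2]; s=s*(1+c["k1"]*(s@s)); return s*K(c)+[c["cx"],c["cy"]]
def Q(ax,ay,az): # columns
    return Rn.from_matrix(np.c_[ax,ay,az]).as_quat()
E
python3 - <<'E'
from h import *
c=calibration("top"); print("cam",-np.array(c["R"]).T@c["t"])
for n,u,v,z in [("A",188,218,.1),("B",386,233,.1),("rack",298,195,.05),("can",208,150,.145),("mug",287,133,.095),("carton",379,152,.045)]: print(n,onplane(c,u,v,z).round(3))
im=cv2.imread("pics/top0.png")
a=[cv2.resize(im[190:260,150:230],None,fx=5,fy=5,interpolation=2),cv2.resize(im[190:260,346:426],None,fx=5,fy=5,interpolation=2)]
b=cv2.resize(im[155:235,250:346],None,fx=4,fy=4,interpolation=2)
o=np.zeros((350,800,3),np.uint8); o[:,:400]=a[0];o[:,400:]=a[1]
o2=np.zeros((b.shape[0],800,3),np.uint8);o2[:,:b.shape[1]]=b
sc=cv2.imread("pics/scene0.png")[180:250,210:315]; sc=cv2.resize(sc,None,fx=3.8,fy=3.8,interpolation=2)[:240]; 
o2[:sc.shape[0],400:400+min(399,sc.shape[1])]=sc[:,:399]
cv2.imwrite("pics/crop1.png",np.vstack([o,o2])[:600])
E
```

```text
cam [0.35437662 0.06731021 1.35335596]
A [0.517 0.297 0.1  ]
B [ 0.469 -0.237  0.1  ]
rack [ 0.585 -0.004  0.05 ]
can [0.693 0.238 0.145]
mug [0.753 0.025 0.095]
carton [ 0.709 -0.241  0.045]
```

View pics/crop1.png

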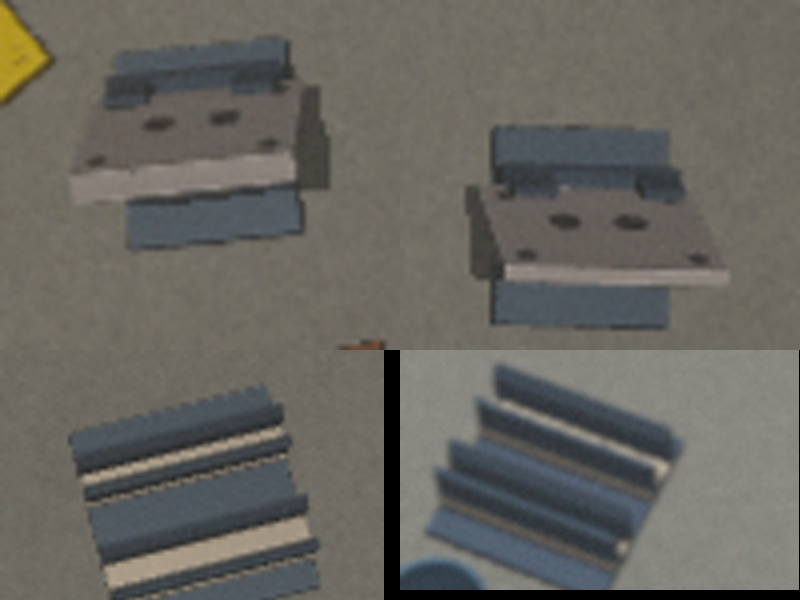

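Crop: A (left) has a clearly thicker top edge, about 23 px against 13 px for B, so A is the thick plate and B the thin one. In the rack, the slot nearer the robot shows the wide floor and the farther one the narrow floor. Next I compute coarse poses and check IK.

```bash
cat >> h.py <<'E'
TH=np.radians(32)
def lean(psi,s=1):  # tool axes for leaning plate with yaw psi (plate x at yaw psi); s flips the tool half turn
    ex=np.array([np.cos(psi),np.sin(psi),0]); ey=np.array([-np.sin(psi),np.cos(psi),0]); ez=np.array([0,0,1.])
    up=-np.sin(TH)*ex+np.cos(TH)*ez; n=np.cos(TH)*ex+np.sin(TH)*ez
    ty=s*n; tz=-up; return Q(np.cross(ty,tz),ty,tz),up,n,ex,ey
def down(psi,s=1):
    ty=s*np.array([np.cos(psi),np.sin(psi),0]); tz=np.array([0,0,-1.]); return Q(np.cross(ty,tz),ty,tz)
E
python3 - <<'E'
from h import *
c=calibration("top")
def crop(o,s): return lambda p,z: onplane(c,o[0]+p[0]/s-.5+.5/s,o[1]+p[1]/s-.5+.5/s,z)
for nm,o,pts,t in [("A",(150,190),[(70,180),(295,152),(295,181),(73,203)],.018),("B",(346,190),[(104,265),(325,269),(328,284),(110,277)],.010)]:
    f=crop(o,5); zf=.03+.1*np.cos(TH)+t*np.sin(TH); zb=.03+.1*np.cos(TH)
    L,R=f(pts[0],zf),f(pts[1],zf); R2,L2=f(pts[2],zb),f(pts[3],zb)
    e=L-R; psi=np.arctan2(-e[0],e[1]); ex=np.array([np.cos(psi),np.sin(psi),0])
    print(nm,"len",np.linalg.norm(e),np.linalg.norm(L2-R2),"psi",psi,"origin(front)",((L+R)/2-ex*(t*np.cos(TH)-.1*np.sin(TH))).round(4),"(back)",((L2+R2)/2+ex*.1*np.sin(TH)).round(4))
f=crop((250,155),4)
a,b=f((80,480-350),.01),f((282,432-350),.01); print("narrow floor far edge",a,b,np.arctan2(-(a-b)[0],(a-b)[1]))
a,b=f((105,568-350),.01),f((308,520-350),.01); print("wide",a,b,np.arctan2(-(a-b)[0],(a-b)[1]))
w=calibration("wrist"); Rt=Rn.from_quat(get_orientation()).as_matrix(); 
print("wrist cam in tool: pos",(Rt.T@(-np.array(w["R"]).T@w["t"]-get_position())).round(3),"axes\n",(Rt.T@np.array(w["R"]).T).round(3),w["fovy"])
for nm,p,psi in [("B",(.52,-.24,.03),0.02),("A",(.57,.3,.03),.05)]:
  for s in (1,-1):
    q,up,n,ex,ey=lean(psi,s)
    for d in (.06,.18,.28): 
        j=arm.ik(np.array(p)+up*d,q); print(nm,s,d,None if j is None else np.round(j,2))
for s in (1,-1):
  for x in (.55,.62):
    for z in (.07,.35):
      for y in(0.15,):
        j=arm.ik([x,0,z],down(y,s)); print("rack",s,x,z,None if j is None else np.round(j,2))
E
```

```text
A len 0.11979145450297195 0.11867301352968668 psi 0.11117872211849905 origin(front) [0.5389 0.3019 0.1243] (back) [0.5413 0.3044 0.1148]
B len 0.11757515482019731 0.11639231462391972 psi -0.032920260728738555 origin(front) [ 0.4851 -0.239   0.1201] (back) [ 0.4867 -0.2427  0.1148]
narrow floor far edge [0.61675274 0.07618191 0.01      ] [ 0.6506181  -0.07251428  0.01      ] 0.2239291367470939
wide [0.55151245 0.05884559 0.01      ] [ 0.58486946 -0.08972195  0.01      ] 0.22086150244161631
wrist cam in tool: pos [ 0.083 -0.001 -0.165] axes
 [[-0.001 -0.954 -0.299]
 [ 1.    -0.001  0.   ]
 [-0.001 -0.299  0.954]] 59.76062248570511
B 1 0.06 [ 1.23  0.85 -1.09  2.45  2.23  0.58 -1.63]
B 1 0.18 [ 1.39  0.51 -1.06  2.47  2.14  0.2  -1.58]
B 1 0.28 [ 1.68  0.23 -1.1   2.42 -0.67  0.21  1.29]
B -1 0.06 [ 1.23  0.85 -1.09  2.45  2.23  0.58  1.51]
B -1 0.18 [ 1.39  0.51 -1.06  2.47  2.14  0.2   1.57]
B -1 0.28 [ 1.51  0.18 -0.88  2.43 -0.92  0.26 -1.59]
A 1 0.06 [-0.1   0.9  -1.1   2.3   1.79  1.16 -2.35]
A 1 0.18 [-0.14  0.6  -1.1   2.33  1.53  0.99 -2.29]
A 1 0.28 [-0.55  0.22 -0.55  2.33  1.16  0.65 -1.99]
A -1 0.06 [-0.1   0.9  -1.1   2.3   1.79  1.16  0.79]
A -1 0.18 [-0.14  0.6  -1.1   2.33  1.53  0.99  0.85]
A -1 0.28 [-0.13  0.34 -1.1   2.31  1.24  0.86  1.07]
rack 1 0.55 0.07 [ 0.11  0.62 -0.32  2.11  0.41  0.47 -0.37]
rack 1 0.55 0.35 [ 0.35  0.31 -0.6   1.81  0.19  1.08 -0.17]
rack 1 0.62 0.07 [ 0.14  0.69 -0.35  1.94  0.41  0.58 -0.33]
rack 1 0.62 0.35 [ 0.31  0.4  -0.57  1.67  0.24  1.14 -0.18]
rack -1 0.55 0.07 [-0.37  0.65  0.4   2.14 -0.55  0.46 -2.53]
rack -1 0.55 0.35 [-0.88  0.42  1.13  1.88 -0.42  1.11 -2.58]
rack -1 0.62 0.07 [-0.37  0.71  0.43  1.98 -0.53  0.57 -2.56]
rack -1 0.62 0.35 [-0.78  0.55  1.12  1.73 -0.53  1.2  -2.51]
```

```bash
python3 - <<'E'
from h import *
arm.move_ptp([.595,-.0,.27],down(.22,1)); print(get_q().round(2),get_clock())
import pickle
c=calibration("wrist"); im=capture("wrist"); cv2.imwrite("pics/w_rack.png",im); pickle.dump(c,open("c_rack.pkl","wb"))
for nm,p,psi in [("B",(.485,-.24,.03),-.033),("A",(.54,.303,.03),.11)]:
  for s in (1,-1):
    q,up,n,ex,ey=lean(psi,s)
    for d in (.06,.2,.25):
        j=arm.ik(np.array(p)+up*d,q); print(nm,s,d,None if j is None else np.round(j,2))
E
```

```text
[ 0.3   0.44 -0.55  1.82  0.28  0.96 -0.16] 2.975
B 1 0.06 [ 1.25  0.84 -1.09  2.52  2.3   0.64 -1.76]
B 1 0.2 None
B 1 0.25 None
B -1 0.06 [ 1.11  0.73 -0.84  2.53  2.62  0.52  1.05]
B -1 0.2 [ 1.49  0.41 -1.08  2.53  2.39  0.14  1.29]
B -1 0.25 None
A 1 0.06 [-0.12  0.88 -1.1   2.36  1.81  1.16 -2.39]
A 1 0.2 [-0.17  0.51 -1.1   2.39  1.5   0.92 -2.29]
A 1 0.25 [-0.94  0.21 -0.1   2.42  1.28  0.48 -2.09]
A -1 0.06 [-0.39  0.69 -0.64  2.37  1.92  0.81  0.57]
A -1 0.2 [-0.28  0.44 -0.92  2.4   1.51  0.8   0.85]
A -1 0.25 [-0.22  0.34 -1.01  2.38  1.34  0.79  0.98]
```

View pics/w_rack.png

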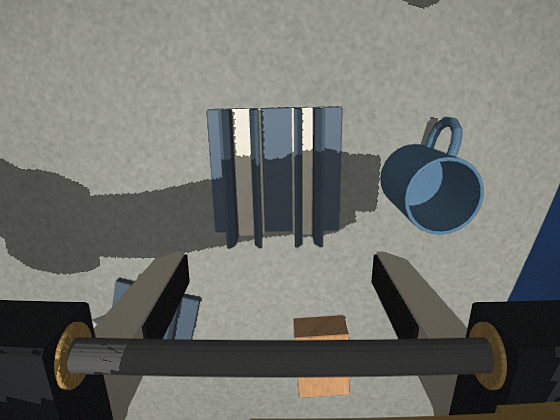

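Wrist view: the rack base spans about (207,109) to (342,107) in its far rows. The wide floor is around column 243 and the narrow one around column 307. The mug is at (430,190), clear of the rack. I extract the edges numerically and take a view above plate B.

```bash
python3 - <<'E'
from h import *
import pickle
c=pickle.load(open("c_rack.pkl","rb")); im=cv2.imread("pics/w_rack.png").astype(int)
m=((im[:,:,0]-im[:,:,2])>12)
w=(im.min(2)>175)
C=np.array([.59,0,0])
L=[];Rr=[]
for r in range(114,148,3):
    k=np.flatnonzero(m[r,190:360])+190; L.append(onplane(c,k[0]-.5,r,.01)); Rr.append(onplane(c,k[-1]+.5,r,.01))
    f=np.flatnonzero(w[r,225:258])+225; g=np.flatnonzero(w[r,295:325])+295
    if r%2==0: print(r,k[0],k[-1],f[[0,-1]] if len(f) else f,g[[0,-1]] if len(g) else g)
L,Rr=np.array(L),np.array(Rr)
for P in (L,Rr): 
    p=np.polyfit(P[:,1],P[:,0],1); print("edge yaw",-np.arctan(p[0]),"x at y=0",np.polyval(p,0))
print("width",np.linalg.norm(L-Rr,axis=1).mean())
for col in (212,270,335):
    g=m[80:250,col]; k=np.flatnonzero(g)+80; print(col,k[0],k[-1],onplane(c,col,k[0]-.5,.01).round(4),onplane(c,col,k[-1]+.5,.01).round(4))
for r in(125,):
    print([tuple(im[r,x]) for x in range(218,262,2)]); 
arm.move_ptp([.46,-.27,.28],down(-.03,1)); print(get_q().round(2),get_clock())
c=calibration("wrist"); im=capture("wrist"); cv2.imwrite("pics/w_B.png",im); pickle.dump(c,open("c_B.pkl","wb"))
for s in (1,-1):
    q,up,n,ex,ey=lean(-.033,s)
    for d in (.06,.09,.12,.15,.2):
        j=arm.ik(np.array([.485,-.24,.03])+up*d,q); print("B",s,d,None if j is None else np.round(j,2))
E
```

```text
114 207 341 [235 248] [303 311]
120 207 341 [235 248] [303 311]
126 208 341 [234 248] [302 311]
132 208 341 [235 249] [302 311]
138 209 340 [236 249] [302 311]
144 209 340 [236 249] [304 311]
edge yaw 0.23896544604267128 x at y=0 0.5096569748657582
edge yaw 0.22142222505942113 x at y=0 0.6665821138064114
width 0.1535251967168112
212 109 186 [0.5048 0.0493 0.01  ] [ 0.5198 -0.0405  0.01  ]
270 108 230 [0.5687 0.0643 0.01  ] [ 0.5996 -0.0807  0.01  ]
335 107 229 [0.6401 0.0813 0.01  ] [ 0.6783 -0.062   0.01  ]
[(np.int64(142), np.int64(128), np.int64(114)), (np.int64(115), np.int64(100), np.int64(84)), (np.int64(73), np.int64(62), np.int64(52)), (np.int64(81), np.int64(71), np.int64(58)), (np.int64(80), np.int64(68), np.int64(56)), (np.int64(81), np.int64(68), np.int64(59)), (np.int64(42), np.int64(37), np.int64(30)), (np.int64(47), np.int64(46), np.int64(42)), (np.int64(245), np.int64(255), np.int64(255)), (np.int64(221), np.int64(236), np.int64(239)), (np.int64(219), np.int64(234), np.int64(238)), (np.int64(219), np.int64(234), np.int64(239)), (np.int64(220), np.int64(235), np.int64(
[... 182 characters left out ...]
t64(40)), (np.int64(88), np.int64(76), np.int64(64)), (np.int64(98), np.int64(86), np.int64(72)), (np.int64(113), np.int64(99), np.int64(83)), (np.int64(77), np.int64(74), np.int64(71)), (np.int64(104), np.int64(113), np.int64(119))]
[ 0.79  0.33 -0.48  1.94  0.19  0.91  0.18] 4.1833
B 1 0.06 [ 1.31  0.93 -1.24  2.52  2.15  0.74 -1.6 ]
B 1 0.09 [ 1.37  0.87 -1.28  2.53  2.09  0.68 -1.57]
B 1 0.12 None
B 1 0.15 None
B 1 0.2 [ 1.6   0.5  -1.27  2.53  1.91  0.25 -1.39]
B -1 0.06 [ 1.09  0.72 -0.81  2.53  2.66  0.52  1.01]
B -1 0.09 [ 1.16  0.66 -0.87  2.54  2.6   0.46  1.07]
B -1 0.12 [ 1.28  0.63 -1.    2.55  2.42  0.41  1.23]
B -1 0.15 [ 1.47  0.66 -1.26  2.54  2.06  0.45  1.59]
B -1 0.2 None
```

View pics/w_B.png

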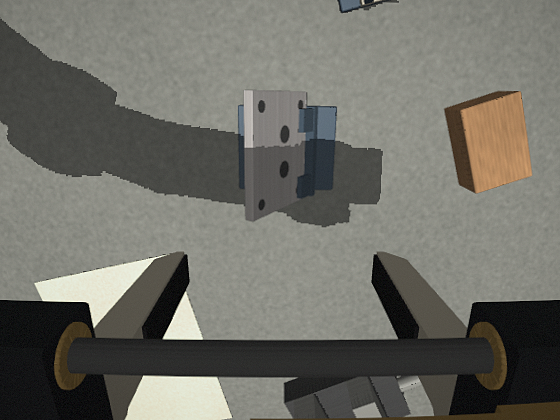

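Wrist view of B: the plate's top edge strip runs from (245,90) to (245,221), with the easel beneath it and the carton well clear at (488,140).

```bash
python3 - <<'E'
from h import *
import pickle
c=pickle.load(open("c_B.pkl","rb")); im=cv2.imread("pics/w_B.png"); g=cv2.cvtColor(im,6).astype(int)
for r in (94,99,118,135,160,190,210,216): print(r,g[r,238:262])
for col in (248,252,257): print(col,"top",g[84:98,col],"bot",g[210:228,col])
print("now",get_q().round(2))
p=np.array([.485,-.24,.03])
for s in (-1,1):
    q,up,n,ex,ey=lean(-.033,s)
    for dx,dz in ((0,0),(.03,.05),(.06,.08)):
        j=arm.ik(p+up*.15+[dx,0,dz],q); print(s,dx,None if j is None else j.round(2))
E
```

```text
94 [143 140 138 141 139 130 187 176 179 181 180 178 179 190 179 117 130 130
 133 130 129 127 126 128]
99 [145 145 141 138 136 129 185 177 178 181 180 181 181 189 181 119 128 131
 131 132 131 131 134 137]
118 [ 87 112 116 115 112 125 168 179 176 181 180 182 178 187 185 121 130 129
 132 132 125 124 130 128]
135 [ 47  43  71 111 103 102 140 185 175 180 182 181 182 194 175  88 133 129
 129 130 128 124 127 128]
160 [ 68  48  50  48  52  44  74  99  97  94  96  99  95  96 102  91  86  84
  84  87  86  81  83  85]
190 [ 74  73  75  77  77  75  82  87  97  96  95  98  97  98 100  93  84  83
  84  86  89  85  87  83]
210 [141 141 140 140 140 145 136  98  95  95  97  94  97  98 103  97  84  85
  87  89  88  80  70  69]
216 [136 138 143 142 141 141 135 111  93  94  94  96  97  97 102  96  84  84
  84  86  84  82  82  79]
248 top [141 140 140 145 144 123 160 182 180 179 180 182 180 183] bot [ 97  96  95  96  95  92  94  95  95  91 107 138 146 144 144 141 136 136]
252 top [144 145 141 145 147 127 144 173 179 181 179 180 178 180] bot [103 101 103 105 104 105 102 104 101 102  96 109 133 146 146 149 148 142]
257 top [143 143 141 139 138 142 129 126 132 131 130 129 131 133] bot [ 89  86  88  86  86  90  86  87  83 111 143 145 142 139 139 143 148 149]
now [ 0.79  0.33 -0.48  1.94  0.19  0.91  0.18]
-1 0 [ 1.47  0.66 -1.26  2.54  2.06  0.45  1.59]
-1 0.03 [ 1.42  0.47 -1.14  2.44  1.81  0.22  1.79]
-1 0.06 [ 1.34  0.38 -1.04  2.36  1.25  0.13  2.32]
1 0 None
1 0.03 [ 1.32  0.41 -0.97  2.45  2.12  0.12 -1.65]
1 0.06 [ 1.39  0.41 -1.13  2.36  1.31  0.18 -0.88]
```

```bash
python3 - <<'E'
from h import *
import pickle
c=pickle.load(open("c_B.pkl","rb")); t=.010
zb=.03+.1*np.cos(TH); zf=zb+t*np.sin(TH)
b1,b2=onplane(c,243.5,89.5,zb),onplane(c,244.6,220.2,zb); f1,f2=onplane(c,252.6,89.7,zf),onplane(c,253.2,221,zf)
for a,b in((b1,b2),(f1,f2)):
    e=a-b; print("len",np.linalg.norm(e),"psi",np.arctan2(-e[0],e[1]),"mid",((a+b)/2).round(4))
psi=-.02; ex=np.array([np.cos(psi),np.sin(psi),0])
ob=(b1+b2)/2+ex*.1*np.sin(TH); of=(f1+f2)/2-ex*(t*np.cos(TH)-.1*np.sin(TH)); print(ob,of)
p=(ob+of)/2; p[2]=.03
q,up,n,ex,ey=lean(psi,1)
for dx in (0,.03,.06,.08,.1):
  for d in (.1,.13,.15):
    for dz in (.05,.08,.12):
      j=arm.ik(p+up*d+ex*dx+[0,0,dz]+n*t/2,q)
      if j is not None and j[5]>.16 and abs(j[2])<1.2: print(dx,d,dz,j.round(2))
E
```

```text
len 0.11997766966688046 psi -0.04807703939798749 mid [ 0.4286 -0.2396  0.1148]
len 0.11866012579983674 psi -0.045114551665157356 mid [ 0.4371 -0.2395  0.1201]
[ 0.48157847 -0.24070275  0.11480481] [ 0.48155572 -0.24037376  0.120104  ]
0 0.1 0.05 [ 1.35  0.55 -1.07  2.49  2.19  0.3  -1.69]
0 0.1 0.08 [ 1.45  0.52 -1.19  2.45  1.83  0.27 -1.34]
0 0.13 0.05 [ 1.39  0.45 -1.04  2.48  2.21  0.17 -1.7 ]
0 0.15 0.05 [ 1.5   0.44 -1.15  2.47  1.85  0.16 -1.33]
0 0.15 0.12 [ 1.43  0.18 -0.9   2.38 -0.72  0.22  1.23]
0.03 0.1 0.05 [ 1.3   0.58 -1.07  2.44  2.07  0.32 -1.59]
0.03 0.1 0.08 [ 1.4   0.56 -1.2   2.4   1.74  0.32 -1.28]
0.03 0.1 0.12 [ 1.41  0.42 -1.14  2.36  1.25  0.18 -0.81]
0.03 0.13 0.05 [ 1.34  0.49 -1.05  2.44  2.    0.21 -1.52]
0.03 0.15 0.08 [ 1.5   0.4  -1.19  2.39  1.2   0.16 -0.73]
0.03 0.15 0.12 [ 1.33  0.21 -0.86  2.35 -0.55  0.19  1.02]
0.06 0.1 0.08 [ 1.27  0.52 -1.06  2.36  1.76  0.25 -1.31]
0.06 0.1 0.12 [ 1.35  0.45 -1.13  2.31  1.27  0.23 -0.84]
0.06 0.13 0.05 [ 1.35  0.57 -1.17  2.39  1.76  0.33 -1.3 ]
0.06 0.13 0.08 [ 1.33  0.44 -1.07  2.36  1.48  0.18 -1.04]
0.06 0.15 0.08 [ 1.41  0.42 -1.13  2.35  1.21  0.18 -0.77]
0.06 0.15 0.12 [ 1.25  0.24 -0.84  2.3  -0.32  0.17  0.75]
0.08 0.1 0.05 [ 1.26  0.66 -1.14  2.35  1.85  0.41 -1.38]
0.08 0.1 0.08 [ 1.18  0.5  -0.96  2.33  1.76  0.21 -1.33]
0.08 0.13 0.05 [ 1.27  0.54 -1.08  2.36  1.77  0.28 -1.33]
0.08 0.13 0.08 [ 1.3   0.47 -1.09  2.32  1.45  0.23 -1.02]
0.08 0.15 0.08 [ 1.37  0.44 -1.13  2.32  1.23  0.22 -0.8 ]
0.08 0.15 0.12 [ 1.18  0.26 -0.8   2.28 -0.22  0.17  0.63]
0.1 0.1 0.05 [ 1.2   0.64 -1.07  2.32  1.85  0.37 -1.39]
0.1 0.1 0.08 [ 1.09  0.49 -0.86  2.3   1.76  0.17 -1.34]
0.1 0.1 0.12 [ 1.18  0.43 -0.95  2.25  1.13  0.18 -0.73]
0.1 0.13 0.05 [ 1.19  0.53 -0.98  2.33  1.78  0.24 -1.34]
0.1 0.15 0.05 [ 1.27  0.51 -1.07  2.32  1.59  0.25 -1.16]
0.1 0.15 0.12 [ 1.11  0.27 -0.76  2.25 -0.13  0.17  0.53]
```

```bash
python3 - <<'E'
from h import *
p=np.array([.4815,-.242,.03]); q,up,n,ex,ey=lean(-.046,1); c0=p+n*.005; Z=np.array([0,0,1.])
arm.move_ptp(c0+up*.13+ex*.06+Z*.08,q); print(get_q().round(2),get_clock())
jaws.gripper_to(.07)
arm.line_to(c0+up*.10+Z*.05,q,feed=.12); print(get_q().round(2))
arm.line_to(c0+up*.08,feed=.08); print(get_q().round(2),get_clock(),get_position()-c0-up*.08)
cv2.imwrite("pics/w_B2.png",capture("wrist"))
E
```

```text
[ 1.32  0.44 -1.06  2.36  1.54  0.19 -1.12] 5.45
[ 1.42  0.63 -1.22  2.49  1.99  0.42 -1.52]
[ 1.33  0.85 -1.22  2.53  2.15  0.66 -1.64] 7.8667 [ 1.34761257e-04 -3.78815046e-05  4.13144850e-04]
```

View pics/w_B2.png

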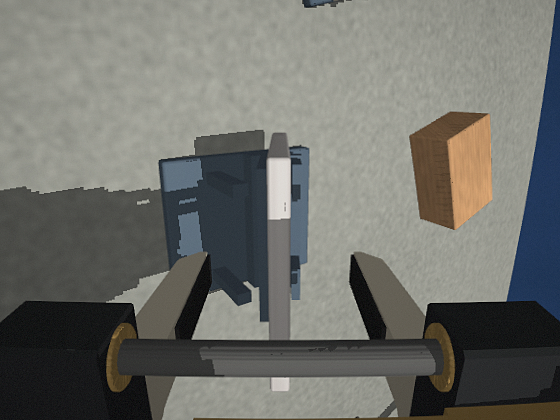

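The jaws (inner faces at columns 210 and 352) straddle the plate (column 280) centrally. I grasp, draw out and check.

```bash
python3 - <<'E'
from h import *
p=np.array([.4815,-.242,.03]); q,up,n,ex,ey=lean(-.046,1); c0=p+n*.005; Z=np.array([0,0,1.])
print(arm.line_to(c0+up*.06,feed=.06,guard=15))
f0=get_contact_force()
jaws.gripper_to(0.0,squeeze=40); print("w",get_width(),"df",get_contact_force()-f0,get_clock())
arm.line_to(c0+up*.102,feed=.06); print(get_q().round(2),"w",get_width(),"df",get_contact_force()-f0,get_position()-c0-up*.102)
arm.line_to(c0+up*.102+ex*.05+Z*.08,feed=.12); print(get_q().round(2),get_width())
for x,z in ((.50,.27),(.53,.25),(.56,.25)):
    j=arm.ik([x,-.2,z],down(-.046,1)); print(x,None if j is None else j.round(2))
print(get_clock())
E
```

```text
False
w 0.010008319811631172 df [-0.27830864  0.01539663  0.01152573] 9.3667
[ 1.36  0.78 -1.22  2.53  2.13  0.6  -1.63] w 0.009932222941774775 df [ 1.21788131 -0.20887694 -2.64395749] [-1.00650997e-05 -2.87434110e-04 -9.65915794e-06]
[ 1.29  0.51 -1.07  2.38  1.8   0.26 -1.38] 0.009637460426572493
0.5 [ 0.98  0.48 -1.    1.93  0.48  1.   -0.28]
0.53 [ 0.8   0.47 -0.76  1.9   0.4   0.93 -0.2 ]
0.56 [ 0.99  0.68 -1.21  1.83  0.7   1.14 -0.5 ]
11.15
```

```bash
python3 - <<'E'
from h import *
import pickle
arm.line_to([.53,-.2,.25],down(-.046,1),feed=.2); print(get_q().round(2),get_width(),get_clock())
C=np.array([.5896,-.0067]); psi=.23; ex=np.array([np.cos(psi),np.sin(psi)]); s=C+.036*ex
arm.move_ptp([*s,.16],down(psi,1)); print(s,get_position(),get_q().round(2),get_width(),get_clock())
c=calibration("wrist"); cv2.imwrite("pics/w_N.png",capture("wrist")); pickle.dump(c,open("c_N.pkl","wb"))
im=cv2.imread("pics/w_N.png"); 
E
```

```text
[ 0.97  0.57 -1.07  1.89  0.58  1.03 -0.39] 0.010062223621972555 14.8667
[0.62465199 0.00150719] [ 6.24608989e-01 -8.28324648e-05  1.60092102e-01] [ 0.52  0.74 -1.    1.85  0.75  0.98 -0.58] 0.00975440482254007 15.8167
```

View pics/w_N.png

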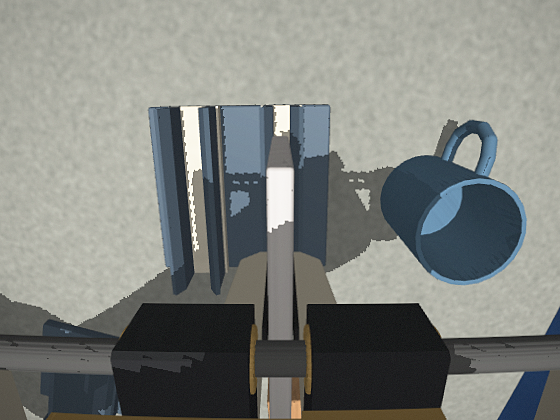

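The plate hangs over the narrow slot; its floor shows at columns 274–291 and the plate is centred near column 280. I check the end position numerically, then lower with a guard.

```bash
python3 - <<'E'
from h import *
import pickle
c=pickle.load(open("c_N.pkl","rb")); C=np.array([.5896,-.0067]); psi=.23; ex=np.array([np.cos(psi),np.sin(psi)]); ey=np.array([-ex[1],ex[0]])
loc=lambda P,o: np.array([(P[:2]-o)@ex,(P[:2]-o)@ey]).round(4)
s=C+.036*ex
print("plate end (want ~0,.06)",loc(onplane(c,280.5,166.5,.20),s))
g=cv2.imread("pics/w_N.png").min(2); 
for r in(109,114,120): 
    k=np.flatnonzero(g[r,262:300]>170)+262; print(r,k[[0,-1]],loc(onplane(c,k[0]-.5,r,.01),s),loc(onplane(c,k[-1]+.5,r,.01),s))
    k=np.flatnonzero(g[r,170:215]>170)+170; print(r,k[[0,-1]],loc(onplane(c,k[0]-.5,r,.01),s),loc(onplane(c,k[-1]+.5,r,.01),s))
E
```

```text
plate end (want ~0,.06) [-0.0008  0.0589]
109 [274 289] [-0.0062  0.0706] [0.0072 0.0705]
109 [180 197] [-0.0853  0.0712] [-0.07   0.071]
114 [276 289] [-0.0045  0.0665] [0.0072 0.0665]
114 [183 197] [-0.0831  0.0671] [-0.0703  0.0669]
120 [275 289] [-0.0054  0.0615] [0.0073 0.0615]
120 [184 198] [-0.0826  0.0621] [-0.0698  0.0619]
```

```bash
python3 - <<'E'
from h import *
C=np.array([.5896,-.0067]); psi=.23; ex=np.array([np.cos(psi),np.sin(psi)]); s=C+.0365*ex
f0=get_contact_force()
arm.line_to([*s,.125],down(psi,1),feed=.1); print(get_position(),(get_contact_force()-f0).round(1))
g=arm.line_to([*s,.0685],feed=.04,guard=12); print(g,get_position(),(get_contact_force()-f0).round(1),get_clock())
E
```

```text
[0.62478421 0.00161526 0.12431501] [-2.1 -0.5  0.2]
True [0.62498517 0.00179112 0.07977643] [-3.1 -0.3  8.3] 17.4083
```

```bash
python3 - <<'E'
from h import *
C=np.array([.5896,-.0067]); psi=.23; ex=np.array([np.cos(psi),np.sin(psi)]); s=C+.0365*ex
P=get_position()
for z in (.076,.073,.070,.068):
    g=arm.line_to([P[0],P[1],z],feed=.03,guard=15); print(z,g,get_position().round(4),get_contact_force().round(1),get_torque().round(2))
    if g: break
c=calibration("wrist"); im=capture("wrist"); cv2.imwrite("pics/w_N2.png",im)
print(get_clock(),proj(c,[*(s+np.array([-ex[1],ex[0]])*.06),.11]),proj(c,[*(s+np.array([-ex[1],ex[0]])*.06),.12]))
E
```

```text
0.076 True [0.6251 0.0019 0.0793] [-3.4 -1.4  9.6] [-0.04  0.91  0.04]
17.6667 [281.40644101 163.6528126 ] [281.49472197 169.07748971]
```

View pics/w_N2.png

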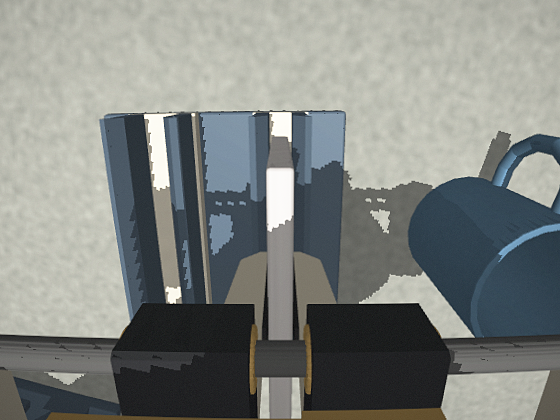

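```bash
python3 - <<'E'
from h import *
C=np.array([.5896,-.0067]); psi=.23; ex=np.array([np.cos(psi),np.sin(psi)]);ey=np.array([-ex[1],ex[0]]); s=C+.036*ex
c=calibration("wrist")
for y in (.055,.059,.063): print(y,[proj(c,[*(s+ey*y),z]).round(1).tolist() for z in (.01,.02,.11,.12)])
print("wall tops",[proj(c,[*(s+ey*.075+ex*x),.051]).round(1).tolist() for x in (-.0135,-.0065,.0065,.0135)])
im=cv2.imread("pics/w_N2.png"); g=cv2.cvtColor(im,6)
print(g[125:180,281]); 
for r in (128,135,140,145,150,160): print(r,g[r,262:300])
E
```

```text
0.055 [[280.2, 142.0], [280.2, 144.2], [280.1, 176.8], [280.1, 183.2]]
0.059 [[280.2, 135.7], [280.1, 137.6], [280.1, 166.3], [280.1, 171.9]]
0.063 [[280.1, 129.3], [280.1, 130.9], [280.1, 155.7], [280.1, 160.5]]
wall tops [[253.9, 113.6], [267.5, 113.5], [292.7, 113.5], [306.3, 113.5]]
[253 252 252 253 252 252 252 252 253 254 254 185 106 116 118 119 119 119
 121 121 120 120 120 118 118 119 123 121 120 118 120 121 121 121 121 119
 122 119 120 118 122 108 140 213 240 244 249 251 251 251 251 251 251 251
 251]
128 [ 88  87  88  88  89  77  42  85 141 141 236 255 254 253 253 253 253 253
 253 253 252 253 252 252 252 252 253 254 254 192  42  88  94  94  93  96
  95  94]
135 [ 87  86  88  87  89  82  52  83 142 146 138 127 217 255 254 254 254 254
 254 254 254 254 254 254 254 254 254 255 254 192  50  92  94  95  97  94
  95  92]
140 [ 89  88  87  87  89  84  53  87 143 141 114 120 119 121 121 119 120 120
 118 119 122 119 119 121 116  96 229 255 255 197  51  94  94  94  94  92
  93  94]
145 [ 88  87  86  87  90  80  57  68 109 122 120 118 118 121 119 119 119 120
 122 120 120 122 122 119 122 118 111 134 152 100  64  95  96  96  94  95
  91  94]
150 [ 86  87  88  87  87  87  62  78 119 120 117 119 119 118 119 117 118 119
 118 119 120 119 121 119 120 120 116 111 123 104  47  59  60  58  66  85
  95  94]
160 [ 86  88  86  85  87  93 112 120 120 120 120 121 119 120 121 119 120 119
 121 119 121 120 119 121 121 120 120 116 112 106  83  55  58  58  60  57
  78  99]
```

The plate's end face spans rows 136.5–167. That fits a foot at z≈0.01 and a top at 0.11, so the plate sits about 9 mm lower in the hand than planned and the contact is the slot floor. I release, retreat, look from above and continue to A.

```bash
python3 - <<'E'
from h import *
import pickle
P=get_position()
jaws.gripper_to(.03); print(get_width(),get_contact_force().round(1))
arm.line_to([P[0],P[1],.22],feed=.2)
c=calibration("wrist"); im=capture("wrist"); cv2.imwrite("pics/w_N3.png",im); pickle.dump(c,open("c_N3.pkl","wb"))
C=np.array([.5896,-.0067]); psi=.23; ex=np.array([np.cos(psi),np.sin(psi)]);ey=np.array([-ex[1],ex[0]]); s=C+.036*ex
for z in (.11,.12): print(z,[proj(c,[*(s+ey*y+ex*x),z]).round(1).tolist() for y in (.059,-.061) for x in (-.005,.005)])
jaws.gripper_to(.07)
arm.move_ptp([.515,.27,.28],down(.11,1)); print(get_q().round(2),get_clock())
c=calibration("wrist"); im2=capture("wrist"); cv2.imwrite("pics/w_A.png",im2); pickle.dump(c,open("c_A.pkl","wb"))
cv2.imwrite("pics/two.png",cv2.resize(np.hstack([im,im2]),(800,300),interpolation=3))
o=np.hstack([im[60:360,180:380],im2[60:360,150:400]]); cv2.imwrite("pics/two.png",cv2.resize(o,None,fx=1.77,fy=1.77,interpolation=2))
E
```

```text
0.029770535209281895 [-0.7 -0.2  0.5]
0.11 [[274.6, 129.2], [288.2, 129.2], [275.5, 275.0], [287.4, 275.0]]
0.12 [[274.4, 130.5], [288.4, 130.5], [275.3, 280.8], [287.6, 280.8]]
[ 0.13  0.56 -1.07  1.82  0.55  1.1  -1.03] 21.0917
```

View pics/two.png

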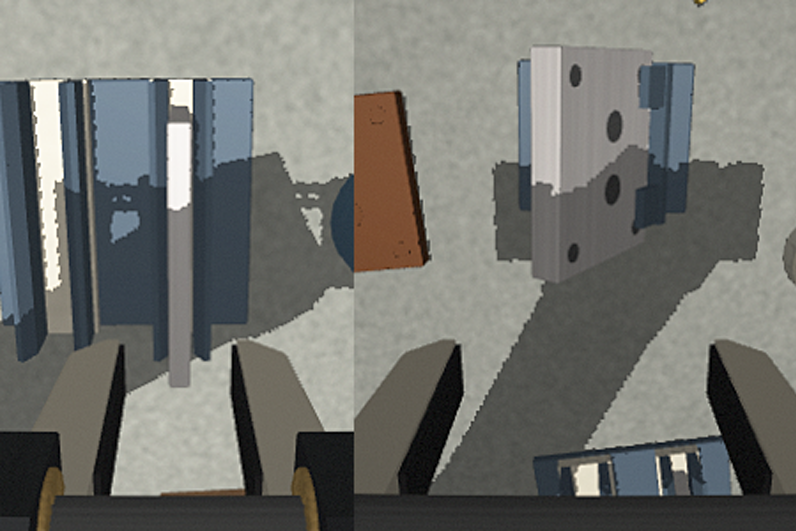

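Left crop: the thin plate stands in the narrow slot, but its apparent top-edge length is between what z=0.11 and z=0.12 would give. I settle this by touching its top with the shut fingers, which also presses it home. Right crop: plate A leans clear of everything, with its top edge strip at about (237–246, 86–218) in full-picture pixels.

```bash
python3 - <<'E'
from h import *
C=np.array([.5896,-.0067]); psi=.23; ex=np.array([np.cos(psi),np.sin(psi)]); s=C+.0362*ex
jaws.gripper_to(0.0)
arm.move_ptp([*s,.14],down(psi,1)); arm.pause(.2); print(get_clock(),get_contact_force().round(1))
g=arm.line_to([*s,.105],feed=.03,guard=10); print(g,get_position().round(4),get_contact_force().round(1),get_clock())
import pickle
c=pickle.load(open("c_A.pkl","rb")); im=cv2.imread("pics/w_A.png"); g=cv2.cvtColor(im,6).astype(int)
for r in (90,110,130,190,205): print(r,g[r,244:275])
for col in (254,258,264): print(col,"top",g[78:96,col],"bot",g[205:225,col])
E
```

```text
23.7333 [ 0.3 -0.8  0.3]
True [0.6254 0.0016 0.1204] [-0.1  0.1  8.4] 24.45
90 [153 153 154 157 151 153 184 190 186 185 189 188 189 184 186 190 195 190
 187 184 188 205 195 125 136 139 136 137 139 137 138]
110 [130 127 128 123 123 133 180 194 189 187 189 190 186 184 189 192 192 188
 188 187 193 207 186 125 136 138 137 137 138 142 140]
130 [124 124 122 124 119 126 159 197 187 187 188 187 188 188 188 195 194 188
 192 189 198 210 180 127 139 138 136 138 139 140 140]
190 [ 78  78  80  80  80  80  90 108 100 100 103 104 105 104 108 108 104 106
 100 105 110 109  95  92  95  97  91  91  91  94  94]
205 [ 81  82  82  79  78  75  89 106 101 101 102 104 105 104 106 108 106 103
 103 105 111 107  95  92  95  97  79  41  37  38  31]
254 top [164 160 158 157 153 156 160 135 152 189 191 190 189 189 190 189 191 189] bot [102 103 105 105 103 103 104 103 103 104 104  98 118 152 157 154 153 155
 163 167]
258 top [154 157 155 156 157 156 159 130 150 184 190 189 186 185 186 187 186 187] bot [106 107 108 107 107 108 108 109 110 108 108 108 107  88  69  73  79  83
  84  81]
264 top [154 150 151 154 156 157 160 130 149 190 190 193 188 190 188 188 190 189] bot [111 111 109 108 111 110 110 110 110 111 110 110 110 115 106  88  82  83
  83  82]
```

The touch is unambiguous: the top is at z=0.1204, so the plate is stuck 10 mm high and my reading that it was on the floor was wrong. I press it down gently now that it is free to align itself.

```bash
python3 - <<'E'
from h import *
P=get_position()
for gd in (20,35):
    g=arm.line_to([P[0],P[1],.1085],feed=.03,guard=gd); print(g,get_position().round(4),get_contact_force().round(1),get_torque().round(2),get_clock())
    if get_position()[2]<.1125: break
E
```

```text
True [0.6267 0.0019 0.1205] [-1.1 -0.7  8.1] [-0.19  0.06  0.03] 24.6583
True [0.6293 0.0026 0.1206] [ 0.2 -0.4  8.2] [-0.28 -0.02 -0.03] 24.9
```

The geometry resolves it. The slot frame itself sits 10 mm up, so its floor is at world z=0.020. A top at 0.120 therefore means fully down (centre 60.4 mm in the slot frame). The thin plate is seated. Now plate A.

```bash
python3 - <<'E'
from h import *
import pickle
P=get_position(); arm.line_to([P[0],P[1],.22],feed=.25)
cv2.imwrite("pics/w_N4.png",capture("wrist")); cN=calibration("wrist")
C=np.array([.5896,-.0067]); ps=.23; e=np.array([np.cos(ps),np.sin(ps)]);ey=np.array([-e[1],e[0]]); s=C+.036*e
g=cv2.imread("pics/w_N4.png").min(2).astype(int)
for r in (150,): print(g[r,262:300],[proj(cN,[*(s+e*x+ey*.04),.12]).round(1).tolist() for x in (-.005,.005)])
c=pickle.load(open("c_A.pkl","rb")); t=.018
zb=.03+.1*np.cos(TH); zf=zb+t*np.sin(TH)
b1,b2=onplane(c,249.4,85.8,zb),onplane(c,249.9,216.7,zb); f1,f2=onplane(c,266.5,85.8,zf),onplane(c,266.0,219,zf)
for a,b in((b1,b2),(f1,f2)):
    d=a-b; psi=np.arctan2(-d[0],d[1]); ex=np.array([np.cos(psi),np.sin(psi),0]); off=.1*np.sin(TH)-(0 if a is b1 else t*np.cos(TH))
    print("len",np.linalg.norm(d),"psi",psi,"orig",((a+b)/2+ex*off).round(4))
jaws.gripper_to(.075)
arm.move_ptp([.515,.25,.28],down(.11,1)); print(get_q().round(2),get_clock())
p=np.array([.54,.303,.03]); q,up,n,ex,ey=lean(.11,1); Z=np.array([0,0,1.])
for dx,d,dz in ((.06,.13,.08),(.03,.13,.08),(0,.1,.05),(0,.06,0),(0,.105,0),(.05,.105,.08)):
    j=arm.ik(p+n*t/2+up*d+ex*dx+Z*dz,q); print(dx,d,dz,None if j is None else j.round(2))
E
```

```text
[ 67  66  69  71  71  54  51 168 245 248 244 242 242 244 245 243 242 242
 244 241 176  31  40  55  63  67  83  94  95  98  75  40  90 127 125 124
 126 127] [[267.3, 156.6], [281.1, 156.5]]
len 0.11929091930625788 psi 0.0879653167752165 orig [0.5374 0.3014 0.1148]
len 0.11805525911186744 psi 0.09318606445812895 orig [0.5374 0.3023 0.1243]
[ 0.17  0.54 -1.08  1.84  0.54  1.09 -1.  ] 27.8333
0.06 0.13 0.08 [-0.39  0.4  -0.53  2.22  1.39  0.57 -1.95]
0.03 0.13 0.08 [-0.45  0.36 -0.5   2.27  1.4   0.56 -2.01]
0 0.1 0.05 [-0.63  0.44 -0.3   2.36  1.7   0.51 -2.37]
0 0.06 0 [-0.38  0.68 -0.63  2.36  1.91  0.79 -2.54]
0 0.105 0 [-0.59  0.54 -0.37  2.39  1.89  0.6  -2.58]
0.05 0.105 0.08 [-0.46  0.42 -0.43  2.24  1.48  0.53 -2.05]
```

```bash
python3 - <<'E'
from h import *
p=np.array([.5374,.3018,.03]); q,up,n,ex,ey=lean(.0905,1); c0=p+n*.009; Z=np.array([0,0,1.])
arm.move_ptp(c0+up*.13+ex*.06+Z*.08,q); print(get_q().round(2),get_clock())
arm.line_to(c0+up*.10+Z*.05,q,feed=.15); print(get_q().round(2))
arm.line_to(c0+up*.08,feed=.1); print(get_q().round(2),get_clock(),get_position()-c0-up*.08)
cv2.imwrite("pics/w_A2.png",capture("wrist"))
E
```

```text
[-0.4   0.39 -0.53  2.22  1.37  0.58 -1.96] 28.75
[-0.46  0.47 -0.54  2.34  1.64  0.63 -2.33]
[-0.45  0.62 -0.57  2.37  1.87  0.73 -2.56] 30.2 [0.00029468 0.0001168  0.00057788]
```

View pics/w_A2.png

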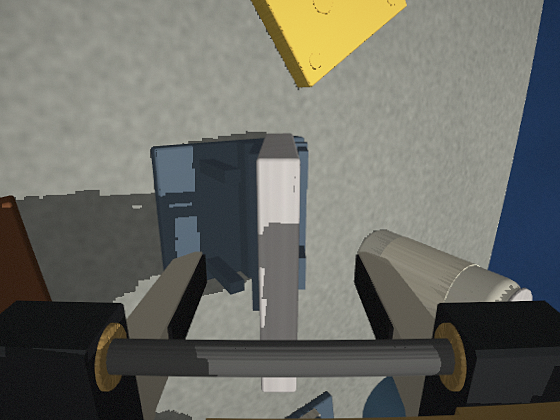

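The jaws (205 and 357) are centred on plate A (column 279), and the can at (440,265) is clear of the fingers. I grasp, draw and carry.

```bash
python3 - <<'E'
from h import *
import pickle
p=np.array([.5374,.3018,.03]); q,up,n,ex,ey=lean(.0905,1); c0=p+n*.009; Z=np.array([0,0,1.])
print(arm.line_to(c0+up*.06,feed=.06,guard=15))
f0=get_contact_force()
jaws.gripper_to(0.0,squeeze=50); print("w",get_width(),"df",(get_contact_force()-f0).round(2),get_clock())
arm.line_to(c0+up*.102,feed=.06); print(get_q().round(2),"w",get_width(),"df",(get_contact_force()-f0).round(2))
arm.line_to(c0+up*.102+ex*.04+Z*.09,feed=.12); print(get_q().round(2),get_width())
arm.line_to([.55,.2,.26],down(.09,1),feed=.15); print(get_q().round(2),get_width(),get_clock())
C=np.array([.5896,-.0067]); ps=.23; e=np.array([np.cos(ps),np.sin(ps)]); ey=np.array([-e[1],e[0]]); s=C-.036*e
arm.move_ptp([*s,.17],down(ps,1)); arm.pause(.2); print(s,get_position(),get_q().round(2),get_clock())
c=calibration("wrist"); im=capture("wrist"); cv2.imwrite("pics/w_W.png",im); pickle.dump(c,open("c_W.pkl","wb"))
g=im.min(2).astype(int)
for y in (.064,.068,.072):
    u,v=proj(c,[*(s+ey*y),.02]).round().astype(int); print(y,v,u,g[v,u-22:u+22],[proj(c,[*(s+ey*y+e*x),.02]).round(1)[0] for x in (-.0105,.0105)])
u,v=proj(c,[*(s+ey*.06),.21]).round().astype(int); print("plate end pred",u,v,"col profile",g[v-14:v+14,u])
r=v+15; print(g[r,u-26:u+26],[proj(c,[*(s+ey*.05+e*x),.21]).round(1).tolist() for x in (-.009,.009)],u-26,r)
E
```

```text
False
w 0.017698583807725248 df [-0.68 -0.96 -1.26] 31.6583
[-0.45  0.58 -0.59  2.38  1.81  0.72 -2.52] w 0.018048230069356856 df [ 1.4  -0.33 -5.58]
[-0.41  0.41 -0.53  2.24  1.44  0.58 -2.05] 0.017658412210413876
[ 0.12  0.5  -0.82  1.85  0.43  0.99 -0.8 ] 0.017655971946368264 35.2
[ 0.55454801 -0.01490719] [ 0.55507415 -0.0131864   0.17068753] [ 0.46  0.57 -0.79  2.01  0.56  0.8  -0.43] 36.325
0.064 121 279 [ 78  61  59  65  63  62  63  62  58  43  82 193 252 238 232 229 232 229
 230 228 229 229 228 228 227 228 229 228 227 227 228 228 230 233 227 142
  32  64  68  70  68  66  68  66] [np.float64(266.9), np.float64(291.7)]
0.068 116 279 [ 77  56  65  62  64  63  66  64  57  46  87 115 185 249 236 231 232 232
 231 230 231 229 229 229 229 229 231 229 229 229 229 227 229 233 225 141
  33  67  68  69  67  67  69  66] [np.float64(266.8), np.float64(291.7)]
0.072 111 279 [ 22  31  38  46  44  46  52  53  41  46 179 253 241 236 235 235 233 233
 234 233 235 232 234 233 233 233 233 233 232 233 233 232 231 238 229 143
  31  61  61  52  57  52  50  47] [np.float64(266.8), np.float64(291.8)]
plate end pred 280 171 col profile [ 98  97  98  97 100  97  95  98  96  88 113 168 199 209 224 228 228 227
 227 227 225 226 227 225 227 228 225 227]
[ 39 130 198 210 226 234 232 231 230 229 228 227 226 227 227 229 230 229
 230 228 228 227 227 226 226 226 227 226 226 228 229 230 231 232 232 230
 230 229 228 226 227 224 226 224 224 225 229 227 213 197 155  72] [[254.7, 198.9], [304.9, 198.9]] 254 186
```

View pics/w_W.png

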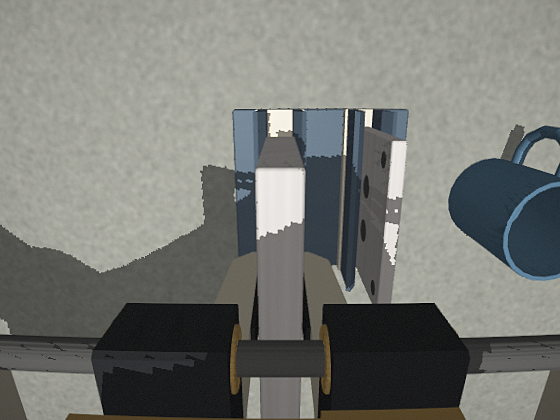

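The floor of the wide slot is at 267–292, matching the prediction of 266.8–291.8, and the plate is centred over it. The thin plate stands upright in its slot at (390,200). I lower with a guard, expecting the floor at TCP z=0.08.

```bash
python3 - <<'E'
from h import *
C=np.array([.5896,-.0067]); ps=.23; e=np.array([np.cos(ps),np.sin(ps)]); s=C-.036*e
f0=get_contact_force()
print(arm.line_to([*s,.13],down(ps,1),feed=.1,guard=15)); print(get_position(),(get_contact_force()-f0).round(1))
g=arm.line_to([*s,.0775],feed=.03,guard=12); print(g,get_position(),(get_contact_force()-f0).round(1),get_clock())
E
```

```text
False
[ 0.55457735 -0.01456856  0.1298579 ] [-0.4  0.6 -0.4]
True [ 0.55455441 -0.01488827  0.07993328] [-1.9  0.3 11.8] 38.45
```

Contact came at 0.0799, as expected. I release, retreat and take a check view above the rack centre.

```bash
python3 - <<'E'
from h import *
P=get_position()
jaws.gripper_to(.035); arm.line_to([P[0],P[1],.25],feed=.15)
C=np.array([.5896,-.0067]); ps=.23; e=np.array([np.cos(ps),np.sin(ps)]);ey=np.array([-e[1],e[0]])
arm.line_to([*(C),.30],feed=.2); arm.pause(.2)
c=calibration("wrist"); im=capture("wrist"); cv2.imwrite("pics/w_F.png",im[60:360,150:410] if 0 else im)
for nm,o,t in (("thick",-.036,.018),("thin",.036,.010)):
    s=C+o*e; print(nm,[proj(c,[*(s+e*x+ey*y),.12]).round(1).tolist() for y in (.06,-.06) for x in (-t/2,t/2)])
g=im.min(2); 
tp=capture("top"); cv2.imwrite("pics/top1.png",tp)
t0=cv2.imread("pics/top0.png")
o=np.vstack([np.hstack([cv2.resize(im[80:280,180:400],(440,400),interpolation=2),cv2.resize(tp[120:320,180:380],(360,400)[:2],interpolation=2)])]); cv2.imwrite("pics/fin.png",o)
for n,(a,b,cc,d) in {"can":(130,180,190,232),"mug":(110,160,255,310),"carton":(130,175,350,405)}.items():
    print(n,"mean diff",np.abs(tp[a:b,cc:d].astype(int)-t0[a:b,cc:d]).mean().round(1))
print(get_clock())
E
```

```text
thick [[233.9, 121.4], [253.3, 121.3], [238.3, 241.8], [256.0, 241.9]]
thin [[316.2, 121.3], [327.0, 121.4], [312.9, 241.9], [322.7, 241.9]]
can mean diff 6.5
mug mean diff 16.5
carton mean diff 12.7
41.0333
```

View pics/fin.png

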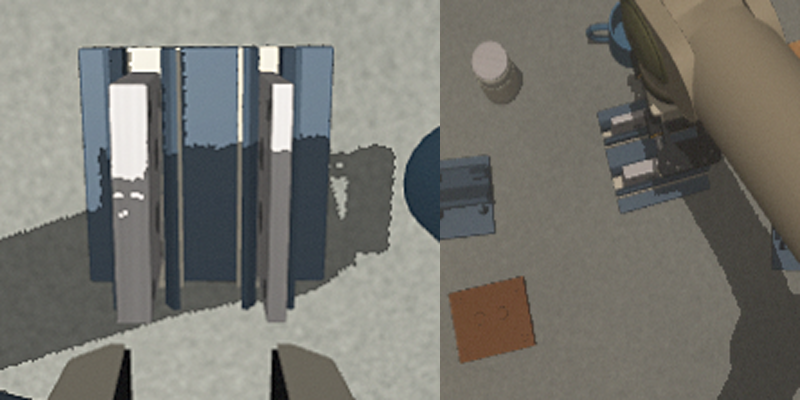

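Both plates' top corners match the fully-down prediction at z=0.12 within about 1 px. The can and the emptied easel are as expected, and the arm hides the mug and carton in this top view. I hand in.

```bash
python3 - <<'E'
from h import *
arm.job_done(); print(get_clock())
E
```

```text
the job is handed in; nothing more can be done
the job is handed in; nothing more can be done
```

I drew both plates out along their slopes, stood them upright in the rack and handed the job in at about 41 s, within the 64 s limit. The thick plate is in the wide slot (nearer the robot) and the thin plate in the narrow one. No verdict was reported.

- **Final wrist view:** the top corners of both plates lie within about 1 px (roughly 1–2 mm) of where they should be when fully down and centred.
- **Height:** a touch on top of the thin plate read z = 0.1204 m, and the thick plate met the slot floor with the fingertips at 0.0799 m. Both agree with a centre about 60 mm up in the slot frame.
- **A disagreement on the way:** I first took the slot floor to be at world z = 10 mm, so the thin plate seemed stuck 10 mm high. I pressed on its top (guards of 20 and 35 N) and it did not move. The floor is in fact at 20 mm, because the slot frame itself sits 10 mm up, so the plate had been fully down all along.
- **Not confirmed:** in the last top view the arm hid the carton and most of the mug, so I could not re-measure them. The can looked unmoved by eye. The arm stayed clear of all three and I saw no unexpected contact force, apart from the planned presses on the plates.

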